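# Gauge the thinnest pin in the tapered slot and set the cursor

## Task

Gauge the thinnest of the three steel test pins: stand it upright in the wide mouth of the tapered slot on the gauge plate, slide it along the slot until it wedges between the two jaws, and let go of it there. Then record the reading: slide the cursor along its track beside the slot until its pointer is level with the middle of the wedged pin, leaving the pin upright where it stopped.

Things in the scene. Friction and masses are not known exactly. Their poses are not given: they have to be found in the camera images.
- pin: Thinnest of three plain bright-steel pins standing loose on the bench: 26 mm diameter, 80 mm tall, about 0.33 kg. Origin: centre of its underside; z up its axis. The other two are as tall but 34 and 42 mm thick; places are mixed, axes at least 90 mm apart. In the slot it wedges with its axis at about gauge x = 39 mm; a 5 to 10 N push is enough and friction then keeps it there.
- gauge: Fixed dark grey plate 10 mm thick, x -125 to 125, y -105 to 55 mm, with two steel jaws 20 mm high (tops 30 mm over the bench), 16 mm thick. Origin: slot centre line, mid length, bench height; z up; +x along the slot from the wide open mouth to the narrow end. Slot floor z = 10 mm. Slot width 34 mm - 0.2 x: 56 mm at the mouth (x = -110), 12 mm at the end (x = 110), symmetric about y = 0.
- cursor (a joint): Position of the cursor along its track, m, 0 to 0.20, growing in the gauge's +x direction; its pointer is at gauge x = joint value - 100 mm. It slides stiffly (about 1.5 N) and stays where it is left. It starts near the mouth end (0 to 0.045).
- cursor_grip (a point): Grip point in the middle of the cursor's upright aluminium fin, 54 mm above the bench, at gauge y = -85 mm; axes as the gauge's. The fin is 14 mm thick along gauge x, 26 mm wide along y, from 26 to 70 mm above the bench, on a 30 mm long steel shoe. A thin pointer, level with the fin's middle, reaches from the shoe toward the slot.
Mind the look-alikes: they are no part of the job. Leave any black or yellow look-alike of the pin alone.

How it is judged:
On the way, in this order (a step that is already met when the one before it is completed fails the run):
1. the thinnest pin stands upright, low between the jaws, in the wide half of the slot (between its mouth and its middle) (x of pin in the frame of gauge between -0.125 and 0 m and y of pin in the frame of gauge between -0.022 and 0.022 m and z of pin in the frame of gauge between 0.004 and 0.022 m and angle between pin's own z axis and vertical below 0.17 rad), for 0.1 s.
2. the pin has been slid to where it wedges (within 10 mm along the slot), upright, low between the jaws, and is let go (x of pin in the frame of gauge between 0.0295 and 0.0495 m and y of pin in the frame of gauge between -0.012 and 0.012 m and z of pin in the frame of gauge between 0.004 and 0.022 m and angle between pin's own z axis and vertical below 0.17 rad and contact force between pin and the fingers below 0.2 N), for 0.2 s.
3. the cursor's pointer is level with the pin's middle within 10 mm along the slot, the pin still wedged (x of pin in the frame of gauge between 0.0295 and 0.0495 m and y of pin in the frame of gauge between -0.012 and 0.012 m and z of pin in the frame of gauge between 0.004 and 0.022 m and angle between pin's own z axis and vertical below 0.17 rad and x of pin in the frame of cursor_grip between -0.01 and 0.01 m), for 0.2 s.
At the end, for the whole second after the job is handed in: The thinnest pin stands wedged: axis within 10 mm of gauge x = 39.5 mm and 12 mm of y = 0, underside at most 12 mm above and 6 mm below the slot floor, upright within 10 degrees, released, at rest; the cursor pointer is within 10 mm of the pin axis along the slot, at rest (all of step 3 and contact force between pin and the fingers below 0.2 N and linear speed of pin below 0.02 m/s and velocity of joint cursor between -0.02 and 0.02 m/s); the robot touches nothing.
It also fails if it takes over 53 s, if anything falls off the work surface, if the arm or the gripper's body presses on something with over 40 N, if the wrist force passes 120 N, or if a joint passes its speed limit or range.

## Robot

A 6-joint arm with a two-finger parallel gripper is mounted at the origin on the work surface. World frame = base frame: x ahead of the robot, y to its left, z up, the work surface at z = 0. Lengths are in m, angles in rad, forces in N, time in s.
With the tool pointing down it reaches from about 0.35 to 0.775 m from the base axis. Payload 7.3 kg.
Tool frame: the origin (TCP) lies midway between the tips of the shut fingers; the grasp point (between the pads) lies 19 mm behind it (bot.hold_point_z is the distance from the TCP to the grasp point, in m); z points along the fingers, y is the direction in which the jaws open and shut (so a half turn about z gives the same grasp; the last joint's range is limited). The gripper opens to 92 mm and grips with 3 to 60 N. Pads are 19 mm wide; open, the fingers measure 130 mm over their backs; the gripper's body (75 mm by 190 mm) begins 47 mm behind the grasp point.
Start: joints at [-1.478, 0.342, 1.524, -0, 1.275, -0.146], TCP at [0.124, -0.51, 0.227] pointing down, gripper open.
Joint ranges: [-2.53, 2.53], [-0.77, 2.02], [0.04, 2.7], [-1, 4.14], [0.28, 2.66], [-3.11, 3.11]. Speed limits (rad/s): [2.57, 2.57, 3.14, 3.14, 3.14, 3.14].

## Interface

Orientations are given as a rotation vector (axis times angle).
In Python, from plant import bot gives the robot as it stands. The module is installed in compiled form; this text tells all that it offers.
- The arm moves only by the tool play_rows, never from a script. Its argument "steps" is a list of rows, each an object with "angular": the turn, a rotation vector about the tool's x, y, z in degrees, a list of three; "slide": the shift along the tool's x, y, z in m, a list of three; "fingers": the gripper's target within -1 to 1 (fully open at 1, half-way at 0, shut at -1). In form: [{"angular": [wx, wy, wz], "slide": [dx, dy, dz], "fingers": fingers}, ...]. A call has 1 to 8 rows; each row is the pose to reach, as a shift and turn from the pose commanded when the call began, along the tool's axes at that moment; what a row does not reach only later rows make up. A row lasts 1/10 s, in which the tool goes at most 50 mm and 8.59 degrees, less where a joint would pass 70% of its speed; a pose out of reach is approached as far as the arm can. A call with a gripper value outside its range is refused whole. The fingers move at their own pace and stop on an object; "squeeze" is the grip in N (left out, the last holds). Time passes only in rows, so rows that repeat a pose let the fingers close. It gives the time, the measured TCP pose, the force and the opening at its end, in the units of the state.
- bot.read_state(): the state, without advancing time (a new reading comes with each control period).
- bot.snapshot(name): name is "scene" or "top" or "wrist"; returns the picture (420x560x3 uint8, blue, green, red); there is no depth.
- bot.camera_params(name): a dict with "K" (3x3 intrinsics, pixels), "eye" and "attitude" of the camera in the world; the wrist camera has in their place "T_tool_cam" (4x4, takes a point from camera to tool coordinates, whose origin is the TCP and whose axes are the flange's). Camera axes: x right, y down, z forward; pixel columns grow to the right and rows downward; lengths in m; the calibration is good to about 2 mm. The wrist camera is an equidistant fisheye: a pixel r from the principal point sees the ray r / f radians off the axis. A picture is of the moment at which its call begins: read the wrist's pose just before it. camera_params takes no time and is no camera call.
- bot.hand_in(): hands the job in, once; it reports no verdict.
The state is a dict: "clock": time; "joint_positions": joint angles; "qd": joint speeds; "joint_torque": joint torques, N m; "tcp_pos": TCP position; "ee_rot": TCP orientation; "ft_force": force on the tool from outside, world axes, zero at the start; "moment": the same for the moment, N m; "opening": opening from 0.0 (shut) to 1.0 (fully open).
Only numpy, scipy, OpenCV 4.12 (cv2) and the standard library are available. Lean on these libraries where they do the work, as an engineer would, in place of code of your own. Each camera call takes 0.05 s, during which the arm holds its last target. There are 200 camera calls.

## Working session

There is one attempt and no reset: what is moved stays moved. The work goes in short steps, Python scripts to look and compute and a tool call to move; the robot and the scene stay as the last step left them, time stands still between calls to the robot, and variables do not carry over. Pictures are saved under pics/ and viewed, about 8 in all and at most 12, crops included, and the job is handed in when it is done.

Besides the shell and the picture viewer there is one more tool, called in YAML: its name, and indented under it one key for each argument. play_rows: Moves the arm, as the interface text tells. Its arguments: {"type":"object","properties":{"steps":{"type":"array"},"squeeze":{"type":"number"}},"required":["steps"]}

```bash
mkdir -p pics; python3 - <<'E'
from plant import bot
import cv2
s=bot.read_state();print(s)
for n in("scene","top"):
    cv2.imwrite(f"pics/{n}0.png",bot.snapshot(n)); print(n,bot.camera_params(n))
print(bot.camera_params("wrist"),bot.hold_point_z)
E
```

```text
{'clock': 0.0, 'joint_positions': array([-1.47799193e+00,  3.42728700e-01,  1.52502813e+00,  1.65547739e-05,
        1.27536705e+00, -1.45993448e-01]), 'qd': array([-0.00113872,  0.0004008 , -0.00078479, -0.00064077,  0.00089537,
        0.00025456]), 'joint_torque': array([ 3.33389020e-03, -4.31236267e+01, -2.44220316e+01,  7.21962657e-02,
        5.60846622e-02, -1.17844197e-04]), 'tcp_pos': array([ 0.124173  , -0.50969015,  0.22603797]), 'ee_rot': array([-3.11770734e+00, -3.74022346e-01, -8.87787648e-05]), 'ft_force': array([ 0.80111498, -0.03070285,  0.03420585]), 'moment': array([-0.01463222, -0.00729515, -0.02168011]), 'opening': 0.9991636200675847}
scene {'K': array([[444.84998034,   0.        , 286.56917634],
       [  0.        , 444.84998034, 203.9481262 ],
       [  0.        ,   0.        ,   1.        ]]), 'eye': array([1.15322438, 0.21179232, 0.57674325]), 'attitude': array([-1.55132356, -1.88265372,  0.89140916])}
top {'K': array([[511.51932942,   0.        , 278.25173338],
       [  0.        , 511.51932942, 211.52978629],
       [  0.        ,   0.        ,   1.        ]]), 'eye': array([0.40321628, 0.08714266, 0.85425298]), 'attitude': array([-2.13283718,  2.15095931, -0.20151557])}
{'K': array([[325.1922621 ,   0.        , 276.95269063],
       [  0.        , 325.1922621 , 214.12993248],
       [  0.        ,   0.        ,   1.        ]]), 'T_tool_cam': array([[-4.62145771e-04, -9.52095424e-01, -3.05800737e-01,
         8.46604947e-02],
       [ 9.99999123e-01, -6.03724206e-05, -1.32329655e-03,
        -1.55174852e-03],
       [ 1.24144266e-03, -3.05801080e-01,  9.52094616e-01,
        -1.56930053e-01],
       [ 0.00000000e+00,  0.00000000e+00,  0.00000000e+00,
         1.00000000e+00]])} 0.0188
```

View pics/top0.png

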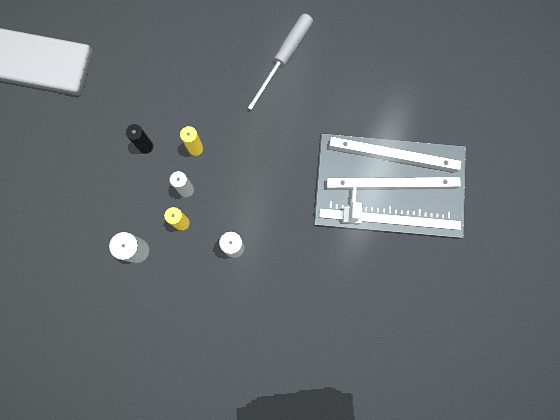

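View pics/scene0.png

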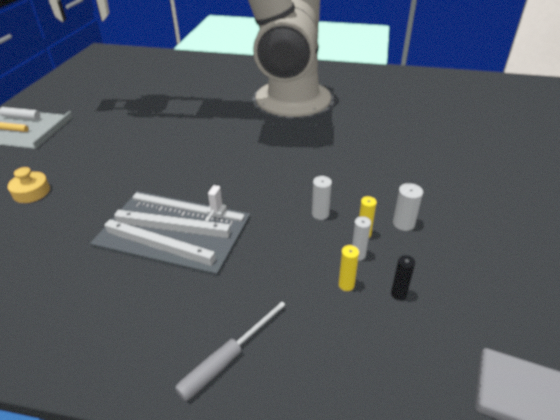

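The top view shows bright-steel pins with tops at (180,180) small, (231,242) medium and (123,246) large. Yellow ones are at (188,134) and (174,216), and a black one at (135,132). The thinnest steel one is at (180,180). On the gauge, the mouth is at the left of the image and the cursor fin at about (352,210). I'll confirm in an enlarged crop.

```bash
python3 - <<'E'
import cv2,numpy as np
a=cv2.imread("pics/top0.png")
p=cv2.resize(a[115:270,100:250],None,fx=2,fy=2,interpolation=cv2.INTER_CUBIC)
g=cv2.resize(a[125:245,310:470],None,fx=5,fy=5,interpolation=cv2.INTER_CUBIC)
o=np.zeros((600,800,3),np.uint8);o[:600,:800]=g
cv2.imwrite("pics/c1.png",o)
cv2.imwrite("pics/c2.png",cv2.resize(a[115:265,100:250],None,fx=4,fy=4,interpolation=cv2.INTER_CUBIC))
E
```

```text
(no output)
```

View pics/c1.png

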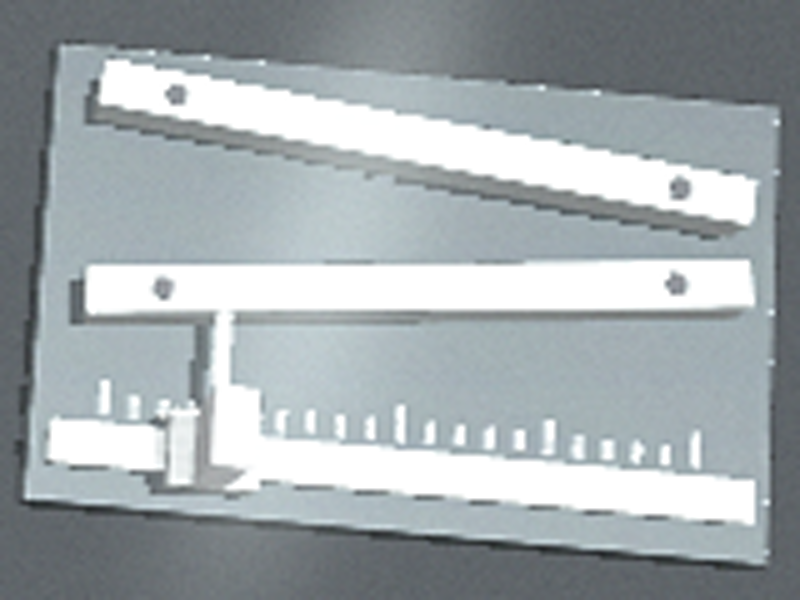

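View pics/c2.png

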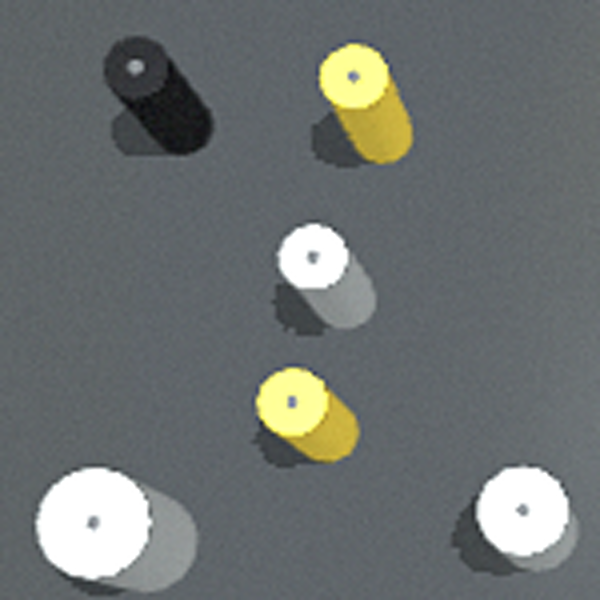

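```bash
cat > h.py <<'E'
import numpy as np,cv2
from scipy.spatial.transform import Rotation as R
from scipy.optimize import least_squares
def ray(px,c,z):
    R_=R.from_rotvec(c["attitude"]).as_matrix(); d=R_@np.linalg.inv(c["K"])@[px[0],px[1],1]
    return c["eye"]+d*(z-c["eye"][2])/d[2]
E
python3 - <<'E'
from h import *
from plant import bot
c=bot.camera_params("top")
f=lambda u,v:((u+.5)/5-.5+310,(v+.5)/5-.5+125)
G=[(-125,55),(125,55),(125,-105),(-125,-105)]
W=np.array([ray(f(*p),c,.01)[:2] for p in [(60,45),(778,107),(768,565),(25,497)]])
g=lambda t:np.array([t[0],t[1]])+np.array(G)/1e3@np.array([[np.cos(t[2]),-np.sin(t[2])],[np.sin(t[2]),np.cos(t[2])]]).T
r=least_squares(lambda t:(g(t)-W).ravel(),[.5,-.1,-1.6]);t=r.x
print("gauge",t,np.degrees(t[2]),"res mm",np.round(r.fun*1e3,1))
M=np.array([[np.cos(t[2]),-np.sin(t[2])],[np.sin(t[2]),np.cos(t[2])]])
tog=lambda w:M.T@(w[:2]-t[:2])*1e3
for n,p,z in [("UL",(105,58),.03),("UL2",(97,103),.03),("UR",(757,178),.03),("UR2",(750,224),.03),("LL",(88,265),.03),("LL2",(87,312),.03),("LR",(752,260),.03),("LR2",(753,303),.03),("fintop",(181,448),.07),("pointer",(222,350),.02)]:print(n,tog(ray(f(*p),c,z)).round(1))
f2=lambda u,v:((u+.5)/4-.5+100,(v+.5)/4-.5+115)
for n,p in [("thin",(313,257)),("y1",(354,76)),("y2",(291,402)),("black",(135,66)),("med",(523,510)),("big",(94,522))]:
    print(n,ray(f2(*p),c,.08).round(4))
print("diam thin",np.linalg.norm(ray(f2(279,257),c,.08)-ray(f2(348,257),c,.08)))
print("gx39.5",t[:2]+M@[.0395,0],"x-60",t[:2]+M@[-.07,0])
s=bot.read_state();print(R.from_rotvec(s["ee_rot"]).as_matrix().round(3))
E
```

```text
gauge [ 0.61686522 -0.1242407  -1.6671159 ] -95.51870500336372 res mm [ 1.1  0.6  0.3 -0.8 -0.3 -0.2 -1.   0.4]
UL [-110.5   44.1]
UL2 [-112.1   28.2]
UR [110.3  22.5]
UR2 [108.4   6.4]
LL [-111.2  -27.7]
LL2 [-110.4  -43.6]
LR [109.4  -5.9]
LR2 [110.1 -20.6]
fintop [-82.  -93.4]
pointer [-63.5 -50.2]
thin [0.5874 0.2265 0.08  ]
y1 [0.6602 0.2121 0.08  ]
y2 [0.5306 0.2336 0.08  ]
black [0.6646 0.2979 0.08  ]
med [0.4884 0.1449 0.08  ]
big [0.4852 0.3066 0.08  ]
diam thin 0.026592038986464044
gx39.5 [ 0.61306648 -0.16355761] x-60 [ 0.62359717 -0.05456516]
[[ 0.972  0.237 -0.   ]
 [ 0.237 -0.972  0.001]
 [ 0.    -0.001 -1.   ]]
```

play_rows:
  steps:
    - {"angular": [0, 0, 3], "slide": [0.03, -0.012, 0], "fingers": 1}
    - {"angular": [0, 0, 6], "slide": [0.075, -0.031, 0], "fingers": 1}
    - {"angular": [0, 0, 9], "slide": [0.12, -0.05, 0], "fingers": 1}
    - {"angular": [0, 0, 12], "slide": [0.165, -0.069, 0], "fingers": 1}
    - {"angular": [0, 0, 15], "slide": [0.21, -0.087, 0], "fingers": 1}
    - {"angular": [0, 0, 18], "slide": [0.255, -0.106, 0], "fingers": 1}
    - {"angular": [0, 0, 19.2], "slide": [0.3, -0.125, 0], "fingers": 1}
    - {"angular": [0, 0, 19.2], "slide": [0.344, -0.143, 0], "fingers": 1}

```text
clock: 0.9
tcp_pos: [0.4259, -0.2881, 0.2265]
ee_rot: [-3.138, 0.152, 0.001]
ft_force: [-0.2, -1.0, 0.1]
opening: 1.0
```

play_rows:
  steps:
    - {"angular": [0, 0, 0], "slide": [0.009, -0.044, 0], "fingers": 1}
    - {"angular": [0, 0, 0], "slide": [0.019, -0.088, 0], "fingers": 1}
    - {"angular": [0, 0, 0], "slide": [0.028, -0.132, 0], "fingers": 1}
    - {"angular": [0, 0, 0], "slide": [0.037, -0.176, 0], "fingers": 1}
    - {"angular": [0, 0, 0], "slide": [0.046, -0.22, 0], "fingers": 1}
    - {"angular": [0, 0, 0], "slide": [0.056, -0.264, 0], "fingers": 1}
    - {"angular": [0, 0, 0], "slide": [0.065, -0.308, 0], "fingers": 1}
    - {"angular": [0, 0, 0], "slide": [0.074, -0.352, 0], "fingers": 1}

```text
clock: 1.7
tcp_pos: [0.5322, 0.0554, 0.2264]
ee_rot: [3.138, -0.151, -0.001]
ft_force: [0.6, -0.2, -0.7]
opening: 0.998
```

play_rows:
  steps:
    - {"angular": [0, 0, 0], "slide": [0.009, -0.044, 0], "fingers": 1}
    - {"angular": [0, 0, 0], "slide": [0.019, -0.088, 0], "fingers": 1}
    - {"angular": [0, 0, 0], "slide": [0.028, -0.13, 0], "fingers": 1}
    - {"angular": [0, 0, 0], "slide": [0.035, -0.16, 0], "fingers": 1}
    - {"angular": [0, 0, 0], "slide": [0.037, -0.175, 0], "fingers": 1}
    - {"angular": [0, 0, 0], "slide": [0.037, -0.175, 0], "fingers": 1}
    - {"angular": [0, 0, 0], "slide": [0.037, -0.175, 0], "fingers": 1}

```text
clock: 2.4
tcp_pos: [0.5854, 0.2231, 0.2263]
ee_rot: [3.137, -0.151, -0.002]
ft_force: [-0.5, -1.1, 0.3]
opening: 1.004
```

```bash
cat >> h.py <<'E'
def wray(px,c,s,z):
    K=c["K"];d=np.array([px[0]-K[0,2],px[1]-K[1,2]])/K[0,0];r=np.linalg.norm(d)
    v=np.array([*(np.sin(r)*d/r),np.cos(r)]);T=c["T_tool_cam"];B=R.from_rotvec(s["ee_rot"]).as_matrix()
    e=s["tcp_pos"]+B@T[:3,3];d=B@T[:3,:3]@v
    return e+d*(z-e[2])/d[2]
def wproj(P,c,s):
    B=R.from_rotvec(s["ee_rot"]).as_matrix();T=c["T_tool_cam"]
    p=T[:3,:3].T@(B.T@(np.array(P)-s["tcp_pos"])-T[:3,3]);q=np.hypot(*p[:2]);th=np.arctan2(q,p[2])
    return c["K"][:2,2]+c["K"][0,0]*th*p[:2]/q
E
python3 - <<'E'
from h import *
from plant import bot
s=bot.read_state();im=bot.snapshot("wrist");c=bot.camera_params("wrist")
print(s["tcp_pos"],s["ee_rot"],wproj([.5874,.2265,.08],c,s),wproj([.5874,.2265,0],c,s))
cv2.imwrite("pics/w1.png",im)
E
```

```text
[0.58541067 0.22307278 0.22630299] [ 3.13689869e+00 -1.51414077e-01 -1.53972778e-03] [275.46410099 199.10262044] [275.75208265 181.65396638]
```

View pics/w1.png

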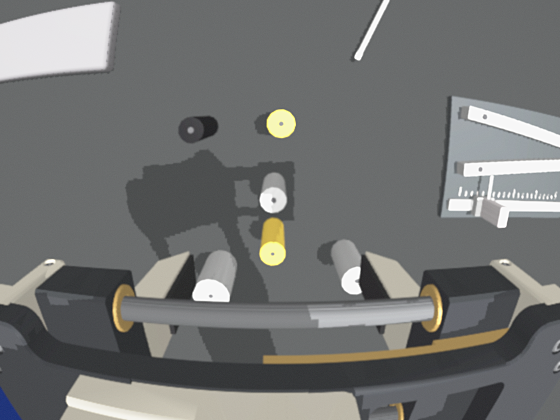

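Wrist view: the steel pin's top hole is at (273.5,199) against a predicted (275.5,199), so they agree within 2 mm. The fingers close along image x, clear of the yellow neighbours. Descending to grasp.

play_rows:
  squeeze: 25
  steps:
    - {"angular": [0, 0, 0], "slide": [0.0017, -0.0044, 0.03], "fingers": 1}
    - {"angular": [0, 0, 0], "slide": [0.0017, -0.0044, 0.07], "fingers": 1}
    - {"angular": [0, 0, 0], "slide": [0.0017, -0.0044, 0.11], "fingers": 1}
    - {"angular": [0, 0, 0], "slide": [0.0017, -0.0044, 0.145], "fingers": 1}
    - {"angular": [0, 0, 0], "slide": [0.0017, -0.0044, 0.175], "fingers": 1}
    - {"angular": [0, 0, 0], "slide": [0.0017, -0.0044, 0.193], "fingers": 1}
    - {"angular": [0, 0, 0], "slide": [0.0017, -0.0044, 0.193], "fingers": 1}
    - {"angular": [0, 0, 0], "slide": [0.0017, -0.0044, 0.193], "fingers": 0}

```text
clock: 3.25
tcp_pos: [0.5884, 0.2272, 0.0345]
ee_rot: [3.138, -0.154, 0.001]
ft_force: [0.4, 0.7, 0.3]
opening: 0.951
```

play_rows:
  steps:
    - {"angular": [0, 0, 0], "slide": [0, 0, 0], "fingers": -1}
    - {"angular": [0, 0, 0], "slide": [0, 0, 0], "fingers": -1}
    - {"angular": [0, 0, 0], "slide": [0, 0, 0], "fingers": -1}
    - {"angular": [0, 0, 0], "slide": [0, 0, 0], "fingers": -1}
    - {"angular": [0, 0, 0], "slide": [0, 0, 0], "fingers": -1}
    - {"angular": [0, 0, 0], "slide": [0, 0, 0], "fingers": -1}
    - {"angular": [0, 0, 0], "slide": [0, 0, 0], "fingers": -1}
    - {"angular": [0, 0, 0], "slide": [0, 0, 0], "fingers": -1}

```text
clock: 4.05
tcp_pos: [0.5879, 0.2282, 0.0337]
ee_rot: [3.138, -0.151, -0.0]
ft_force: [0.2, 0.1, 0.8]
opening: 0.279
```

play_rows:
  steps:
    - {"angular": [0, 0, 0], "slide": [0, 0, -0.015], "fingers": -1}
    - {"angular": [0, 0, 0], "slide": [0, 0, -0.045], "fingers": -1}
    - {"angular": [0, 0, 0], "slide": [0, 0, -0.08], "fingers": -1}
    - {"angular": [0, 0, 0], "slide": [0, 0, -0.1], "fingers": -1}
    - {"angular": [0, 0, 0], "slide": [0.006, 0.03, -0.105], "fingers": -1}
    - {"angular": [0, 0, 0], "slide": [0.015, 0.065, -0.105], "fingers": -1}
    - {"angular": [0, 0, 0], "slide": [0.024, 0.103, -0.105], "fingers": -1}
    - {"angular": [0, 0, 0], "slide": [0.033, 0.141, -0.105], "fingers": -1}

```text
clock: 4.85
tcp_pos: [0.607, 0.0836, 0.1395]
ee_rot: [3.138, -0.15, 0.0]
ft_force: [-0.0, -0.7, -3.3]
opening: 0.279
```

play_rows:
  steps:
    - {"angular": [0, 0, 0], "slide": [0.009, 0.038, 0], "fingers": -1}
    - {"angular": [0, 0, 0], "slide": [0.018, 0.075, 0], "fingers": -1}
    - {"angular": [0, 0, 0], "slide": [0.025, 0.105, 0], "fingers": -1}
    - {"angular": [0, 0, 0], "slide": [0.0297, 0.122, 0], "fingers": -1}
    - {"angular": [0, 0, 0], "slide": [0.0297, 0.127, 0], "fingers": -1}
    - {"angular": [0, 0, 0], "slide": [0.0297, 0.127, 0], "fingers": -1}
    - {"angular": [0, 0, 0], "slide": [0.0297, 0.127, 0], "fingers": -1}

```text
clock: 5.55
tcp_pos: [0.6243, -0.043, 0.1387]
ee_rot: [-3.137, 0.149, 0.001]
ft_force: [-0.9, 0.5, -3.8]
opening: 0.279
```

```bash
python3 - <<'E'
from h import *
from plant import bot
s=bot.read_state();im=bot.snapshot("wrist");c=bot.camera_params("wrist")
t=[.61687,-.12424,-1.66712];M=np.array([[np.cos(t[2]),-np.sin(t[2])],[np.sin(t[2]),np.cos(t[2])]])
print(s["tcp_pos"],"gauge",M.T@(s["tcp_pos"][:2]-t[:2]),s["opening"])
for g,z in [((-.11,.028),.03),((.11,.006),.03),((-.11,-.028),.03),((.11,-.006),.03),((.125,.055),.01),((-.0635,-.085),.07),((-.125,-.105),.01)]:
    print(g,wproj([*(t[:2]+M@g),z],c,s).round(1))
cv2.imwrite("pics/w2.png",cv2.resize(im,None,fx=1.4,fy=1.4,interpolation=cv2.INTER_CUBIC))
E
```

```text
[ 0.62427581 -0.04297163  0.1387351 ] gauge [-0.0816039  -0.00044448] 0.27856914558754436
(-0.11, 0.028) [245.8 180.1]
(0.11, 0.006) [475.9 206.7]
(-0.11, -0.028) [247.6 242.1]
(0.11, -0.006) [473.9 218.4]
(0.125, 0.055) [483.1 154.9]
(-0.0635, -0.085) [300.8 321.4]
(-0.125, -0.105) [237.6 302.2]
```

View pics/w2.png

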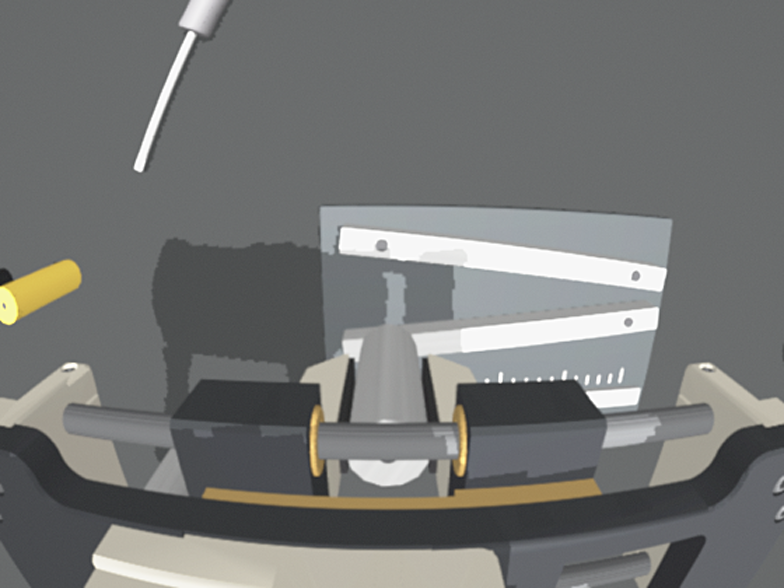

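The jaw edges land within about 3 px of prediction: upper-left inner seen at (340,251), predicted (344,252). The pin is held centred, with its top hole at (388,457). Lowering into the mouth.

play_rows:
  steps:
    - {"angular": [0, 0, 0], "slide": [0.0005, 0, 0.02], "fingers": -1}
    - {"angular": [0, 0, 0], "slide": [0.0005, 0, 0.045], "fingers": -1}
    - {"angular": [0, 0, 0], "slide": [0.0005, 0, 0.07], "fingers": -1}
    - {"angular": [0, 0, 0], "slide": [0.0005, 0, 0.084], "fingers": -1}
    - {"angular": [0, 0, 0], "slide": [0.0005, 0, 0.09], "fingers": -1}
    - {"angular": [0, 0, 0], "slide": [0.0005, 0, 0.093], "fingers": -1}
    - {"angular": [0, 0, 0], "slide": [0.0005, 0, 0.0935], "fingers": -1}
    - {"angular": [0, 0, 0], "slide": [0.0005, 0, 0.0935], "fingers": -1}

```text
clock: 6.4
tcp_pos: [0.6257, -0.0446, 0.0462]
ee_rot: [3.138, -0.151, 0.003]
ft_force: [0.4, 0.4, -2.4]
opening: 0.276
```

play_rows:
  steps:
    - {"angular": [0, 0, 0], "slide": [0, 0, 0], "fingers": -1}
    - {"angular": [0, 0, 0], "slide": [0, 0.01, 0], "fingers": -1}
    - {"angular": [0, 0, 0], "slide": [0, 0.025, 0], "fingers": -1}
    - {"angular": [0, 0, 0], "slide": [0, 0.04, 0], "fingers": -1}
    - {"angular": [0, 0, 0], "slide": [0, 0.055, 0], "fingers": -1}
    - {"angular": [0, 0, 0], "slide": [0, 0.07, 0], "fingers": -1}
    - {"angular": [0, 0, 0], "slide": [0, 0.08, 0], "fingers": -1}
    - {"angular": [0, 0, 0], "slide": [0, 0.085, 0], "fingers": -1}

```text
clock: 7.2
tcp_pos: [0.6167, -0.1308, 0.0452]
ee_rot: [3.138, -0.154, 0.0]
ft_force: [-0.0, -1.1, -3.8]
opening: 0.28
```

play_rows:
  steps:
    - {"angular": [0, 0, 0], "slide": [0, 0.008, 0], "fingers": -1}
    - {"angular": [0, 0, 0], "slide": [0, 0.016, 0], "fingers": -1}
    - {"angular": [0, 0, 0], "slide": [0, 0.022, 0], "fingers": -1}
    - {"angular": [0, 0, 0], "slide": [0, 0.026, 0], "fingers": -1}
    - {"angular": [0, 0, 0], "slide": [0, 0.028, 0], "fingers": -1}
    - {"angular": [0, 0, 0], "slide": [0, 0.029, 0], "fingers": -1}
    - {"angular": [0, 0, 0], "slide": [0, 0.029, 0], "fingers": -1}

```text
clock: 7.9
tcp_pos: [0.6141, -0.1579, 0.0452]
ee_rot: [3.138, -0.151, -0.0]
ft_force: [-0.5, -0.2, -3.9]
opening: 0.279
```

play_rows:
  steps:
    - {"angular": [0, 0, 0], "slide": [0, 0.001, 0], "fingers": -1}
    - {"angular": [0, 0, 0], "slide": [0, 0.002, 0], "fingers": -1}
    - {"angular": [0, 0, 0], "slide": [0, 0.002, 0], "fingers": -1}

```text
clock: 8.2
tcp_pos: [0.6138, -0.1599, 0.0452]
ee_rot: [-3.138, 0.151, 0.001]
ft_force: [-0.5, 0.6, -3.3]
opening: 0.285
```

play_rows:
  steps:
    - {"angular": [0, 0, 0], "slide": [0, 0.001, 0], "fingers": -1}
    - {"angular": [0, 0, 0], "slide": [0, 0.002, 0], "fingers": -1}
    - {"angular": [0, 0, 0], "slide": [0, 0.002, 0], "fingers": -1}

```text
clock: 8.5
tcp_pos: [0.6134, -0.162, 0.0451]
ee_rot: [-3.138, 0.151, 0.001]
ft_force: [-1.6, 1.6, -2.8]
opening: 0.281
```

play_rows:
  steps:
    - {"angular": [0, 0, 0], "slide": [0, 0.001, 0], "fingers": -1}
    - {"angular": [0, 0, 0], "slide": [0, 0.0015, 0], "fingers": -1}
    - {"angular": [0, 0, 0], "slide": [0, 0.0015, 0], "fingers": -1}

```text
clock: 8.8
tcp_pos: [0.6132, -0.1632, 0.045]
ee_rot: [-3.137, 0.151, 0.001]
ft_force: [-1.9, 2.6, -2.4]
opening: 0.278
```

play_rows:
  steps:
    - {"angular": [0, 0, 0], "slide": [0, 0.001, 0], "fingers": -1}
    - {"angular": [0, 0, 0], "slide": [0, 0.0015, 0], "fingers": -1}
    - {"angular": [0, 0, 0], "slide": [0, 0.0015, 0], "fingers": -1}

```text
clock: 9.1
tcp_pos: [0.6132, -0.1637, 0.045]
ee_rot: [-3.136, 0.151, 0.001]
ft_force: [-1.5, 6.5, -3.2]
opening: 0.281
```

play_rows:
  steps:
    - {"angular": [0, 0, 0], "slide": [-0.0003, 0.001, 0], "fingers": -1}
    - {"angular": [0, 0, 0], "slide": [-0.0003, 0.001, 0], "fingers": -1}

```text
clock: 9.3
tcp_pos: [0.6131, -0.1641, 0.045]
ee_rot: [-3.135, 0.151, 0.001]
ft_force: [0.0, 9.0, -3.5]
opening: 0.278
```

Wedged at about 9 N. Release and rise.

play_rows:
  steps:
    - {"angular": [0, 0, 0], "slide": [0, 0, 0], "fingers": -0.3}
    - {"angular": [0, 0, 0], "slide": [0, 0, 0], "fingers": -0.1}
    - {"angular": [0, 0, 0], "slide": [0, -0.001, 0], "fingers": 0.3}
    - {"angular": [0, 0, 0], "slide": [0, -0.001, 0], "fingers": 0.3}
    - {"angular": [0, 0, 0], "slide": [0, -0.001, 0], "fingers": 0.3}
    - {"angular": [0, 0, 0], "slide": [0, -0.001, 0], "fingers": 0.3}

```text
clock: 9.9
tcp_pos: [0.6132, -0.1652, 0.0453]
ee_rot: [3.138, -0.151, 0.001]
ft_force: [-0.5, -0.0, 0.3]
opening: 0.643
```

play_rows:
  steps:
    - {"angular": [0, 0, 0], "slide": [0, 0, -0.01], "fingers": 0.3}
    - {"angular": [0, 0, 0], "slide": [0, 0, -0.04], "fingers": 0.3}
    - {"angular": [0, 0, 0], "slide": [0, 0, -0.08], "fingers": 0.3}
    - {"angular": [0, 0, 0], "slide": [0, -0.03, -0.115], "fingers": 0.3}
    - {"angular": [0, 0, 0], "slide": [-0.03, -0.06, -0.13], "fingers": 0.3}
    - {"angular": [0, 0, 0], "slide": [-0.06, -0.08, -0.13], "fingers": 0.3}
    - {"angular": [0, 0, 0], "slide": [-0.06, -0.08, -0.13], "fingers": 0.3}
    - {"angular": [0, 0, 0], "slide": [-0.06, -0.08, -0.13], "fingers": 0.3}

```text
clock: 10.7
tcp_pos: [0.5612, -0.0793, 0.1764]
ee_rot: [3.137, -0.15, 0.003]
ft_force: [1.0, -0.9, 0.8]
opening: 0.647
```

```bash
python3 - <<'E'
from h import *
from plant import bot
s=bot.read_state();im=bot.snapshot("wrist");c=bot.camera_params("wrist")
t=[.61687,-.12424,-1.66712];M=np.array([[np.cos(t[2]),-np.sin(t[2])],[np.sin(t[2]),np.cos(t[2])]])
print(s["tcp_pos"],"gauge",M.T@(s["tcp_pos"][:2]-t[:2]),s["ft_force"])
for g,z in [((.0395,0),.09),((-.0635,-.085),.07),((-.11,-.028),.03)]:
    print(g,wproj([*(t[:2]+M@g),z],c,s).round(1))
np.save("s3.npy",s,allow_pickle=True)
cv2.imwrite("pics/w3.png",cv2.resize(im,None,fx=1.4,fy=1.4,interpolation=cv2.INTER_CUBIC))
E
```

```text
[ 0.5612331  -0.07928419  0.17642673] gauge [-0.03939655 -0.05970261] [ 1.01395816 -0.92242072  0.77604918]
(0.0395, 0) [381.8 148. ]
(-0.0635, -0.085) [252.  241.1]
(-0.11, -0.028) [205.7 169.5]
```

View pics/w3.png

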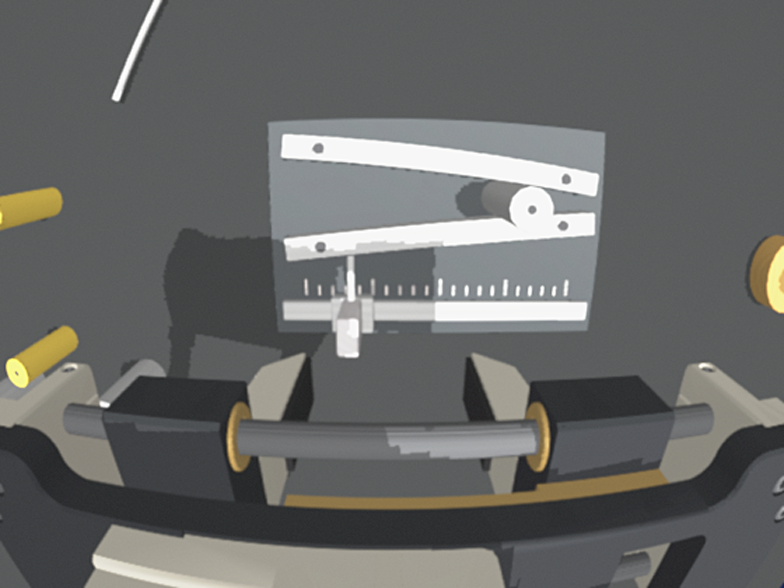

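The wedged pin stands upright with its top hole at (532,209), as predicted for gauge x of about 39. The fin top is at (348,344), which puts the cursor at gauge x of about -64. Next, grip the fin.

play_rows:
  squeeze: 20
  steps:
    - {"angular": [0, 0, 0], "slide": [-0.0253, -0.0246, 0], "fingers": 0.3}
    - {"angular": [0, 0, 0], "slide": [-0.0253, -0.0246, 0.02], "fingers": 0.3}
    - {"angular": [0, 0, 0], "slide": [-0.0253, -0.0246, 0.055], "fingers": 0.3}
    - {"angular": [0, 0, 0], "slide": [-0.0253, -0.0246, 0.09], "fingers": 0.3}
    - {"angular": [0, 0, 0], "slide": [-0.0253, -0.0246, 0.12], "fingers": 0.3}
    - {"angular": [0, 0, 0], "slide": [-0.0253, -0.0246, 0.136], "fingers": 0.3}
    - {"angular": [0, 0, 0], "slide": [-0.0253, -0.0246, 0.14], "fingers": 0.3}
    - {"angular": [0, 0, 0], "slide": [-0.0253, -0.0246, 0.14], "fingers": 0.3}

```text
clock: 11.55
tcp_pos: [0.5387, -0.0533, 0.0347]
ee_rot: [-3.138, 0.153, 0.001]
ft_force: [0.2, -0.9, 0.6]
opening: 0.65
```

play_rows:
  steps:
    - {"angular": [0, 0, 0], "slide": [0, 0, 0], "fingers": -0.4}
    - {"angular": [0, 0, 0], "slide": [0, 0, 0], "fingers": -0.5}
    - {"angular": [0, 0, 0], "slide": [0, 0, 0], "fingers": -0.6}
    - {"angular": [0, 0, 0], "slide": [0, 0, 0], "fingers": -1}
    - {"angular": [0, 0, 0], "slide": [0, 0, 0], "fingers": -1}
    - {"angular": [0, 0, 0], "slide": [0, 0, 0], "fingers": -1}
    - {"angular": [0, 0, 0], "slide": [0, 0, 0], "fingers": -1}

```text
clock: 12.25
tcp_pos: [0.5383, -0.0525, 0.0354]
ee_rot: [-3.138, 0.151, -0.0]
ft_force: [-0.0, -0.0, 1.1]
opening: 0.151
```

play_rows:
  steps:
    - {"angular": [0, 0, 0], "slide": [0, 0.008, 0], "fingers": -1}
    - {"angular": [0, 0, 0], "slide": [0, 0.022, 0], "fingers": -1}
    - {"angular": [0, 0, 0], "slide": [0, 0.038, 0], "fingers": -1}
    - {"angular": [0, 0, 0], "slide": [0, 0.054, 0], "fingers": -1}
    - {"angular": [0, 0, 0], "slide": [0, 0.07, 0], "fingers": -1}
    - {"angular": [0, 0, 0], "slide": [0, 0.086, 0], "fingers": -1}
    - {"angular": [0, 0, 0], "slide": [0, 0.098, 0], "fingers": -1}
    - {"angular": [0, 0, 0], "slide": [0, 0.1035, 0], "fingers": -1}

```text
clock: 13.05
tcp_pos: [0.5281, -0.1574, 0.0353]
ee_rot: [3.138, -0.153, 0.0]
ft_force: [-1.4, 2.0, 6.4]
opening: 0.152
```

play_rows:
  steps:
    - {"angular": [0, 0, 0], "slide": [0, 0, 0], "fingers": -1}
    - {"angular": [0, 0, 0], "slide": [0, 0, 0], "fingers": -1}
    - {"angular": [0, 0, 0], "slide": [0, 0, 0], "fingers": -1}

```text
clock: 13.35
tcp_pos: [0.5281, -0.1566, 0.0353]
ee_rot: [3.137, -0.151, -0.0]
ft_force: [-2.3, -0.9, 5.5]
opening: 0.149
```

play_rows:
  steps:
    - {"angular": [0, 0, 0], "slide": [0, 0, 0], "fingers": -0.5}
    - {"angular": [0, 0, 0], "slide": [0, 0, 0], "fingers": -0.1}
    - {"angular": [0, 0, 0], "slide": [0, 0, 0], "fingers": 0.0}
    - {"angular": [0, 0, 0], "slide": [0, 0, 0], "fingers": 0.0}
    - {"angular": [0, 0, 0], "slide": [0, 0, -0.01], "fingers": 0.0}
    - {"angular": [0, 0, 0], "slide": [0, 0, -0.04], "fingers": 0.0}
    - {"angular": [0, 0, 0], "slide": [0, 0, -0.08], "fingers": 0.0}
    - {"angular": [0, 0, 0], "slide": [0, 0, -0.12], "fingers": 0.0}

```text
clock: 14.15
tcp_pos: [0.528, -0.1554, 0.157]
ee_rot: [-3.138, 0.151, 0.001]
ft_force: [1.0, 0.1, 0.1]
opening: 0.5
```

play_rows:
  steps:
    - {"angular": [0, 0, 0], "slide": [-0.02, 0, -0.02], "fingers": 0.0}
    - {"angular": [0, 0, 0], "slide": [-0.03, 0, -0.03], "fingers": 0.0}
    - {"angular": [0, 0, 0], "slide": [-0.03, 0, -0.03], "fingers": 0.0}
    - {"angular": [0, 0, 0], "slide": [-0.03, 0, -0.03], "fingers": 0.0}

```text
clock: 14.55
tcp_pos: [0.4982, -0.1527, 0.1846]
ee_rot: [-3.138, 0.152, 0.001]
ft_force: [0.7, -0.3, -0.2]
opening: 0.501
```

```bash
python3 - <<'E'
from h import *
from plant import bot
s=bot.read_state();im=bot.snapshot("wrist");c=bot.camera_params("wrist")
print(s["tcp_pos"],s["ft_force"],s["clock"])
t=[.61687,-.12424,-1.66712];M=np.array([[np.cos(t[2]),-np.sin(t[2])],[np.sin(t[2]),np.cos(t[2])]])
for g,z in [((.04,0),.09),((.04,-.085),.07)]:print(g,1.4*wproj([*(t[:2]+M@g),z],c,s).round(1))
cv2.imwrite("pics/w4.png",cv2.resize(im,None,fx=1.4,fy=1.4,interpolation=cv2.INTER_CUBIC))
E
```

```text
[ 0.49824637 -0.15266039  0.18461607] [ 0.70220525 -0.26226405 -0.24356138] 14.55
(0.04, 0) [392.42 101.64]
(0.04, -0.085) [392.   246.96]
```

View pics/w4.png

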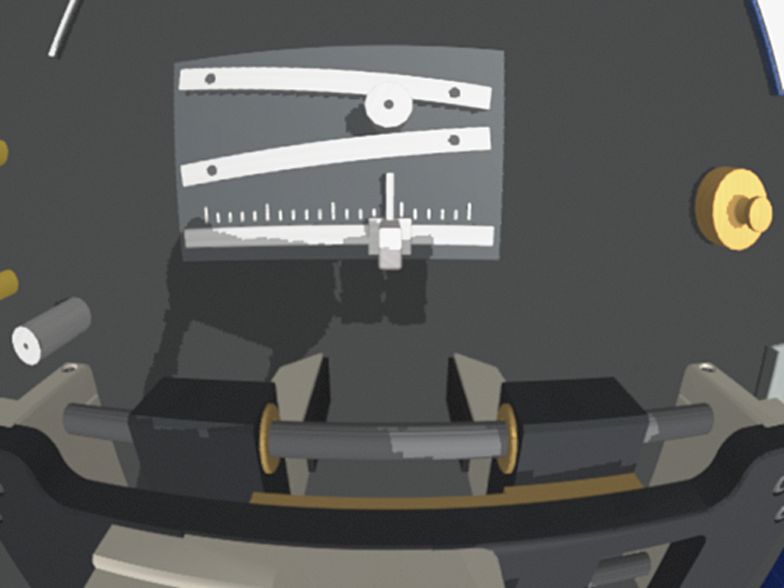

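The final view shows the pin upright with its top hole at (389,104). The pointer is at (390,185) and the fin at (390,255), aligned with the pin to within about 1 mm. The robot is clear, so I'm handing in.

```bash
python3 -c "
from plant import bot
print(bot.hand_in())"
```

```text
the job is handed in; nothing more can be done
None
```

The job is done and handed in at about 14.6 s of the 53 s allowed. The thinnest steel pin is wedged upright in the slot, and the cursor pointer is level with it.

- **Pin:** I identified it in the top view (about 26.6 mm across, against 26 mm stated). I set it in the mouth of the slot at gauge x ≈ -80 mm. I then slid it until it wedged at gauge x ≈ 40 mm with about 9 N of push, and released it.
- **Cursor:** I gripped it by the fin and slid it about 104 mm along the track to gauge x ≈ 40 to 41 mm, then let go.

**Last checks:** In the final wrist picture the pin stands upright and its centre lines up with the pointer and fin to about 1 mm. The gripper was clear with roughly zero contact force.

**Disagreement:** The wrist camera showed features 2 to 3 pixels (about 2 mm) off the top-camera positions. That is within the tolerance and about the stated calibration accuracy. By the gripper's height the pin's underside sits about 1 mm above the slot floor, also within the limits.

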